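Click the sliding battery cover shut

ROBOT

A 6-joint arm with a two-finger parallel gripper is mounted at the origin on the work surface. World frame = base frame: x ahead of the robot, y to its left, z up, the work surface at z = 0. Lengths are in mm, angles in rad, forces in N, time in s.
With the tool pointing down it reaches from about 400 to 925 mm from the base axis. Payload 12.5 kg.
Tool frame: the origin (TCP) lies where the fingers leave the gripper's body, on its centre line; the fingertips stand 78 mm ahead of it and the grasp point (between the pads) lies 59 mm ahead of it; z points along the fingers, y is the direction in which the jaws open and shut (so a half turn about z gives the same grasp; the last joint's range is limited). The gripper opens to 95 mm and grips with 3 to 60 N. Pads are 20 mm wide; open, the fingers measure 119 mm over their backs; the gripper's body (75 mm by 180 mm) begins 59 mm behind the grasp point.
Start: joints at [1.192, 0.491, 1.559, -0, 1.092, -0.106], TCP at [168.373, 601.904, 292.261] pointing down, gripper open.
Joint ranges: [-3.1, 3.1], [-0.84, 2.19], [0.05, 2.79], [-1.13, 4.28], [0.06, 2.93], [-2.69, 2.69]. Speed limits (rad/s): [2.22, 2.22, 2.79, 3.14, 3.14, 3.14].

INTERFACE

Orientations are given as [roll, pitch, yaw] about the fixed x, y, z axes, in that order (R = Rz(yaw) Ry(pitch) Rx(roll)).
In Python, from cell import env, viewer, ticket, search_frame gives the robot as it stands.
- The arm moves only by the shell command python3 -m inch 'ROWS'. ROWS is a JSON object of lists of equal length, an entry for each row: "hand": the opening, from 0 (shut) to 1 (fully open); "delta_pos": the shift along the tool's x, y, z in cm, a list of three; "turn": the turn about the tool's z in rad. A call has 1 to 20 rows; each row shifts and turns the commanded pose from where the row before left it, along the tool's axes as they then stand; what a row does not reach is not made up. A row lasts 1/10 s, in which the tool goes at most 50 mm and 8.59 degrees, less where a joint would pass 70% of its speed; a pose out of reach is approached as far as the arm can. A call is refused whole if a number of a shift passes 5 or a number of a turn 0.15, either way. A call with a gripper value outside its range is refused whole. The fingers move at their own pace and stop on an object; the grip force is fixed at half the most. Time passes only in rows, so rows that do not move let the fingers close. It gives the time, the measured TCP pose, the force and the opening at its end, in the units of the state.
- env.state(): the state, without advancing time (a new reading comes with each control period).
- viewer.read_camera(name): name is "scene" or "top"; returns (picture, depth): 420x560x3 uint8, blue, green, red; 420x560 float32, mm along the optical axis (not along the pixel's ray), 0 where there is no reading.
- viewer.get_calibration(name): a dict with "fx", "fy", "cx", "cy" (pixels), "T" (4x4, takes a point from camera to world coordinates). Camera axes: x right, y down, z forward; pixel columns grow to the right and rows downward; lengths in mm; the calibration is good to about 2 mm. A picture is of the moment at which its call begins. get_calibration takes no time and is no camera call.
- ticket.job_done(): hands the job in, once; it reports no verdict.
Trained networks look in the newest picture that a camera, given by its name, has taken for a name from the list of things; names that differ only in an ending like _2 or _b are one class to them, and where a whole thing is asked for, a point or a joint stands for the part that bears it (a point fixed in the world has none). Each returns a list of dicts, best first, with "p" (0 to 1); they miss things now and then, are a little off and sometimes report something else, mostly with a low value. They report only what shows in the picture. A call takes as long as a camera call. They do not tell look-alikes from the thing itself.
- search_frame(camera, label): "centre" ([column, row] in pixels, amid what is visible of it).
The state is a dict: "t": time; "joints": joint angles; "qvel": joint speeds; "tau": joint torques, N m; "eef_pos": TCP position; "tcp_rot": TCP orientation; "ft_force": force on the tool from outside, world axes, zero at the start; "moment": the same for the moment, N m; "opening": opening from 0.0 (shut) to 1.0 (fully open).
Only numpy, scipy, OpenCV 4.12 (cv2) and the standard library are available. Lean on these libraries where they do the work, as an engineer would, in place of code of your own. Each camera call takes 0.05 s, during which the arm holds its last target.

TASK

Close the battery case on the breadboard: pick up the loose blue cover by its fin, lay it on the case's open end and slide it in under the two rails, orange tab first, until the tab clicks down behind the yellow ledge and holds the cover against its springy brass contacts; then let go and draw back. Do it gently and by feel: contacts pushed in more than 6 mm (about 16 N) are ruined, and the cover must never be pressed on the case with over 30 N. Leave the tray, the pot and the screwdriver where they are.

Things in the scene. Friction and masses are not known exactly. Their poses are not given: they have to be found in the camera images.
- case: Aluminium battery case bolted down, 226 x 96 x 50 mm. Origin on its underside; x = the way the cover slides shut (case spans x -120 to +106), z up. The cover lies and slides on a flat deck 40 mm above the origin; the open bay with two cells is in the deck's middle (x -58 to +24, |y| < 24). Between x -120 and -30 the deck is free from above; a yellow and black contact block is screwed on at the far end.
- rail_mouth (a point): Mouth of the two dark rails: mid-width, on the deck, at case x -10 mm; axes as the case. Rails run from here to x +62: side walls 73 mm apart, lips 6.5 mm above the deck, reaching in to |y| 30.5, top 10.5 above the deck. In front a side funnel narrows from 87 to 73 mm (x -30 to -10) and lip lead-ins begin at x -19. Lay the cover flat with its plate's front edge before the funnel.
- cover: Loose blue cover, about 0.12 kg: plate 80 (x) x 70 (y) x 5 mm. Origin: centre of the plate's underside; x points to the tab end, which goes in first; z up. In the rails its origin is at y 0, z 40 mm of the case, with 1.5 mm play at each side and upward. How far in it latches is not known beforehand: the contact block is set by hand, so the latched origin lies anywhere from x -18 to +14 mm of the case.
- cover_grip (a point): Grip point on the cover's white upright fin (12 mm thick in x, 40 wide in y, from 5 to 41 mm above the underside): on its middle plane, 30 mm above the underside, 22 mm behind the plate's centre; axes as the cover's. Fingers close on it along the cover's x. Fingertips kept 12 mm or more above the underside clear the tab even when wide open.
- tab (a joint): Bend (rad) of the springy orange tab in front of the fin, 0 = straight, grows as its tip lifts. Tab 18 mm wide, cover x +22 to +68, top 11.5 mm above the underside; hook at its tip (x +60 to +68) ends 0.5 mm above the underside's plane. Riding up the yellow ledge's ramp (12 mm long, 5.5 high) bends it up to 0.13 rad and adds 2 to 5 N to the push; it springs back to 0 as it clicks down behind the ledge.
- contacts (a joint): How far (m) the two brass sprung contacts, left and right of the yellow ledge, are pushed in by the plate's front edge. 0 = free; 1 N to start, then 2.5 N per mm. The tab clicks when they are 2 mm in (whole push about 8 to 12 N just before, then it drops by the tab's share). Over 6 mm (16 N) ruins them. Released and latched they stay 2 mm in; an unlatched cover is pushed back.
- tray_mid (a point): Bystander: grey open tray with small hardware, 120 x 85 x 22 mm, 0.35 kg; point at its centre. It stands left or right of the case, the cover on the other side.
- pot_mid (a point): Bystander: white resin pot with an orange cap, 44 mm across, 75 mm high; point at its centre.
- driver_mid (a point): Bystander: yellow-handled screwdriver lying on the breadboard, 170 mm long; point at its middle.
Not all that is in view belongs to the job. Several things have the shape of the cover; the one meant has the colours described above.

How it is judged (in metres and radians):
On the way:
1. the cover's front is in both rails, flat and in line with the case, not yet latched (y of cover_grip in the frame of case between -0.004 and 0.004 m and z of cover_grip in the frame of case between 0.067 and 0.0745 m and angle between the x axis of cover_grip and the x axis of case, either way round below 0.09 rad and x of cover_grip in the frame of case between -0.066 and -0.045 m).
At the end, for the whole second after the job is handed in: The cover is latched: in both rails, flat and in line with the case, the tab straight again (under 0.04 rad) behind the ledge, the sprung contacts held 1 to 4 mm in by the released cover, everything at rest (y of cover_grip in the frame of case between -0.004 and 0.004 m and z of cover_grip in the frame of case between 0.067 and 0.0745 m and angle between the x axis of cover_grip and the x axis of case, either way round below 0.09 rad and x of cover_grip in the frame of case between -0.044 and -0.004 m and value of joint contacts between 0.001 and 0.004 m and value of joint tab below 0.04 rad and linear speed of cover below 0.02 m/s); the robot touches nothing.
It fails at once if the sprung contacts are pushed in more than 6 mm (value of joint contacts above 0.006 m).
It fails at once if the cover is pressed against the case's deck or rails with more than 30 N (contact force between cover and case above 30 N).
It fails at once if the tray is shifted by more than 20 mm (distance of tray_mid from where it was at the start of the episode above 0.02 m).
It fails at once if the pot is shifted by more than 20 mm (distance of pot_mid from where it was at the start of the episode above 0.02 m).
It fails at once if the screwdriver is shifted by more than 20 mm (distance of driver_mid from where it was at the start of the episode above 0.02 m).
It also fails if it takes over 54 s, if anything falls off the work surface, if the arm or the gripper's body presses on something with over 40 N, if the wrist force passes 120 N, or if a joint passes its speed limit or range.

## Working session

There is one attempt and no reset: what is moved stays moved. The work goes in short steps, Python scripts to look and compute and a shell command to move; the robot and the scene stay as the last step left them, time stands still between calls to the robot, and variables do not carry over. Pictures are saved under pics/ and viewed, and the job is handed in when it is done.

```bash
ls; mkdir -p pics; cat > h.py <<'E'
from cell import env, viewer, ticket, search_frame
import numpy as np, cv2
def cam(n):
    im,d=viewer.read_camera(n); c=viewer.get_calibration(n); np.savez('last_'+n+'.npz',im=im,d=d,**{k:np.array(v) for k,v in c.items()}); return im,d,c
def load(n):
    z=np.load('last_'+n+'.npz'); return z['im'],z['d'],z
def pt(d,c,u,v,z=None):
    u=np.asarray(u,float);v=np.asarray(v,float)
    dz=d[v.round().astype(int),u.round().astype(int)]
    P=np.stack([(u-c['cx'])/c['fx']*dz,(v-c['cy'])/c['fy']*dz,dz,np.ones_like(dz)],-1)
    return (P@np.array(c['T']).T)[...,:3]
E
python3 - <<'E'
from h import *
for n in ['scene','top']:
    im,d,c=cam(n); cv2.imwrite(f'pics/a_{n}.png',im); print(n,np.round(c['T'],3).tolist(),c['fx'],c['cx'],c['cy'])
    for l in ['case','cover','tray_mid','pot_mid','driver_mid','tab','contacts']:
        print(l,[(np.round(r['centre']).tolist(),round(r['p'],2)) for r in search_frame(n,l)][:5])
print(env.state())
E
```

```text
pics
scene [[-0.25, 0.683, -0.686, 1113.585], [0.968, 0.162, -0.191, 174.263], [-0.019, -0.712, -0.702, 713.749], [0.0, 0.0, 0.0, 1.0]] 384.04478801773286 278.8211936294988 206.99606354430128
case [([268.0, 256.0], 0.74)]
cover [([382.0, 259.0], 0.82), ([408.0, 171.0], 0.56)]
tray_mid [([179.0, 209.0], 0.68)]
pot_mid [([350.0, 338.0], 0.91)]
driver_mid [([120.0, 298.0], 0.79)]
tab [([399.0, 162.0], 0.6), ([371.0, 271.0], 0.56)]
contacts []
top [[-0.023, -0.987, 0.162, 306.035], [-1.0, 0.025, 0.005, -5.834], [-0.009, -0.161, -0.987, 1037.232], [0.0, 0.0, 0.0, 1.0]] 381.80545578323176 276.4285489241761 206.87274485273704
case [([271.0, 162.0], 0.68)]
cover [([185.0, 182.0], 0.81), ([157.0, 323.0], 0.65)]
tray_mid [([369.0, 193.0], 0.76), ([198.0, 103.0], 0.49)]
pot_mid [([200.0, 106.0], 0.78)]
driver_mid [([366.0, 97.0], 0.71)]
tab [([190.0, 170.0], 0.68), ([175.0, 324.0], 0.56), ([272.0, 160.0], 0.53)]
contacts []
{'t': 0.8, 'joints': array([ 1.19239169e+00,  4.90934912e-01,  1.55889975e+00,  2.34603099e-05,
        1.09172393e+00, -1.05576381e-01]), 'qvel': array([ 7.46555684e-05,  5.59827008e-04, -1.17648453e-03, -2.47703010e-04,
        3.87487529e-04,  1.48097366e-03]), 'tau': array([ 2.83244699e-03, -6.12393522e+01, -2.58438993e+01,  6.95226202e-02,
        4.42658644e-02, -2.64852792e-05]), 'eef_pos': array([168.37361288, 601.90298825, 292.23932853]), 'tcp_rot': array([ 3.14155659e+00, -1.71142448e-05,  2.86875359e+00]), 'ft_force': array([-0.41008884, -0.5554181 , -0.11106661]), 'moment': array([-0.04024453, -0.01171102,  0.00279131]), 'opening': 0.9974607204306593}
```

View pics/a_scene.png

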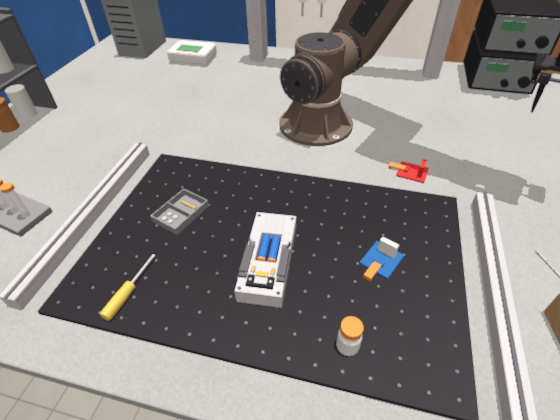

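View pics/a_top.png

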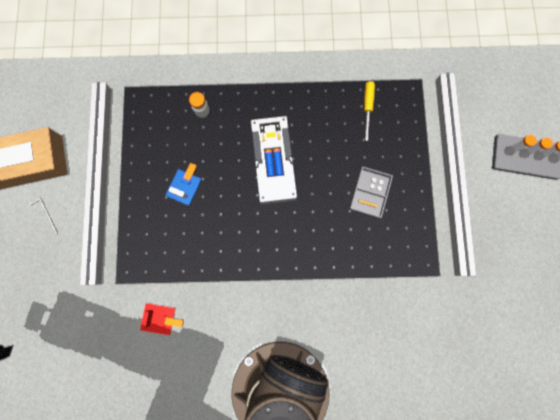

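```bash
python3 - <<'E'
from h import *
im,d,c=load('top'); cv2.imwrite('pics/b.png',np.hstack([cv2.resize(im[115:240,140:240],None,fx=4,fy=4,interpolation=2),cv2.resize(im[110:235,225:320],None,fx=4,fy=4,interpolation=2)]))
E
```

```text
(no output)
```

View pics/b.png

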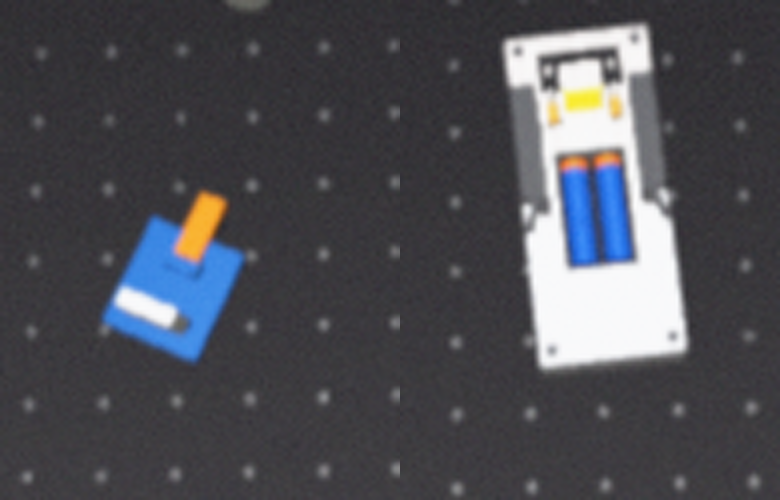

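The two cover-shaped things in the top picture are the blue plate with a white fin and orange tab at (185,182) and an all-red one at (157,323). The blue one matches the description, and the crop confirms it. The case is at (271,162) with its yellow ledge at the far end. The tray is on the other side, at (370,192).

```bash
python3 - <<'E'
from h import *
def W(n,m):
    im,d,c=load(n); v,u=np.nonzero(m&(d>0)); return pt(d,c,u,v)
for n in ['top','scene']:
    im,d,c=load(n); hsv=cv2.cvtColor(im,cv2.COLOR_BGR2HSV)
    H,S,V=[hsv[...,i].astype(int) for i in range(3)]
    roi=np.zeros(d.shape,bool)
    if n=='top': roi[140:225,150:225]=1
    else: roi[225:290,350:420]=1
    blue=roi&(H>95)&(H<125)&(S>120); org=roi&(H>5)&(H<22)&(S>150)&(V>120); wh=roi&(S<70)&(V>150)
    for nm,m in [('blue',blue),('tab',org),('fin',wh)]:
        k,l,s,_=cv2.connectedComponentsWithStats(m.astype(np.uint8)); m=l==1+np.argmax(s[1:,4])
        P=W(n,m); med=np.median(P,0)
        print(n,nm,m.sum(),'mean',P.mean(0).round(1),'z pct',np.percentile(P[:,2],[5,25,50,75,95]).round(1))
        Q=P[abs(P[:,2]-med[2])<6] if nm!='fin' else P
        r=cv2.minAreaRect(Q[:,:2].astype(np.float32)); print('   rect',np.round(r[0],1),np.round(r[1],1),round(r[2],2), 'rad long',)
    # case
    roi[:]=0
    if n=='top': roi[105:215,240:310]=1
    else: roi[200:312,225:310]=1
    P=pt(d,c,*np.meshgrid(np.arange(560),np.arange(420)))
    m=roi&(P[...,2]>25)&(d>0); Q=P[m]
    hst=np.histogram(Q[:,2],bins=np.arange(25,90,2)); print('case z',list(zip(hst[1].astype(int),hst[0])))
    k,l,s,_=cv2.connectedComponentsWithStats(m.astype(np.uint8)); m2=l==1+np.argmax(s[1:,4]); Q=P[m2]
    r=cv2.minAreaRect(Q[:,:2].astype(np.float32)); print('case rect',r, m2.sum())
    b=P[(abs(P[...,2])<30)&(d>0)]
    print('board z',np.median(P[150:160,225:235,2]), np.median(P[250:260,200:260,2]))
E
```

```text
top blue 629 mean [534.4 251.3  16. ] z pct [10.4 14.6 16.1 17.7 20.5]
   rect [536.2 254.8] [75.6 84.3] 65.44 rad long
top tab 116 mean [580.4 233.   21.4] z pct [11.4 20.8 22.2 23.4 25.5]
   rect [578.2 234.3] [17.8 44.7] 64.47 rad long
top fin 87 mean [515.9 263.4  48. ] z pct [21.1 49.  51.1 52.6 55. ]
   rect [519.4 268.9] [54.2 12.2] 65.43 rad long
case z [(np.int64(25), np.int64(7)), (np.int64(27), np.int64(15)), (np.int64(29), np.int64(36)), (np.int64(31), np.int64(42)), (np.int64(33), np.int64(26)), (np.int64(35), np.int64(12)), (np.int64(37), np.int64(14)), (np.int64(39), np.int64(20)), (np.int64(41), np.int64(13)), (np.int64(43), np.int64(43)), (np.int64(45), np.int64(73)), (np.int64(47), np.int64(303)), (np.int64(49), np.int64(768)), (np.int64(51), np.int64(758)), (np.int64(53), np.int64(240)), (np.int64(55), np.int64(88)), (np.int64(57), np.int64(112)), (np.int64(59), np.int64(179)), (np.int64(61), np.int64(165)), (np.int64(63), np.int64(67)), (np.int64(65), np.int64(10)), (np.int64(67), np.int64(1)), (np.int64(69), np.int64(0)), (np.int64(71), np.int64(0)), (np.int64(73
[... 1177 characters left out ...]
, (np.int64(53), np.int64(503)), (np.int64(55), np.int64(87)), (np.int64(57), np.int64(138)), (np.int64(59), np.int64(200)), (np.int64(61), np.int64(336)), (np.int64(63), np.int64(192)), (np.int64(65), np.int64(17)), (np.int64(67), np.int64(0)), (np.int64(69), np.int64(0)), (np.int64(71), np.int64(0)), (np.int64(73), np.int64(0)), (np.int64(75), np.int64(0)), (np.int64(77), np.int64(0)), (np.int64(79), np.int64(0)), (np.int64(81), np.int64(0)), (np.int64(83), np.int64(0)), (np.int64(85), np.int64(0)), (np.int64(87), np.int64(0))]
case rect ((601.9301147460938, 2.2624053955078125), (229.93502807617188, 96.46416473388672), 5.3432087898254395) 4012
board z 0.04193802708596195 12.871788365368786
```

```bash
python3 -m inch '{"hand":[0.5,0.5,0.5,0.5,0.5,0.5,0.5,0.5,0.5,0.5,0.5,0.5,0.5],"delta_pos":[[0,0,0],[0,0,0],[0,0,0],[0,0,0],[0,0,0],[0,0,0],[0,0,0],[0,0,0],[0,0,0],[0,0,0],[0,0,0],[0,0,0],[0,0,0]],"turn":[0.14,0.14,0.14,0.14,0.14,0.14,0.14,0.14,0.14,0.14,0.14,0.14,0.045]}'
cat >> h.py <<'E'
def go(x,y,z,yaw):
    s=env.state(); p=np.array(s['eef_pos']); r,pi,yw=s['tcp_rot']
    from scipy.spatial.transform import Rotation as R
    M=R.from_euler('xyz',s['tcp_rot']).as_matrix()
    print('t',round(s['t'],2),'pos',p.round(2),'rot',np.round(s['tcp_rot'],4),'F',s['ft_force'].round(2),'M',s['moment'].round(2),'open',round(s['opening'],3))
    print('tool delta cm',(M.T@(np.array([x,y,z])-p)/10).round(3),'turn',round((yw-yaw+np.pi)%(2*np.pi)-np.pi,4))
E
python3 -c "
from h import *
go(517.5,261.7,180,1.144)"
```

```text
t: 2.1
eef_pos: [168.4, 601.9, 292.3]
tcp_rot: [-3.142, -0.0, 1.139]
ft_force: [0.1, -0.4, -0.0]
opening: 0.498
t 2.1 pos [168.37 601.89 292.25] rot [-3.1416e+00 -1.0000e-04  1.1386e+00] F [ 0.13 -0.43 -0.01] M [-0.12  0.12  0.03] open 0.498
tool delta cm [-16.27   45.951  11.224] turn -0.0054
```

```bash
python3 -m inch '{"hand":[0.5,0.5,0.5,0.5,0.5,0.5,0.5,0.5,0.5,0.5,0.5,0.5,0.5,0.5],"delta_pos":[[-1.35,3.83,0.5],[-1.35,3.83,0.5],[-1.35,3.83,0.5],[-1.35,3.83,0.5],[-1.35,3.83,1],[-1.35,3.83,1],[-1.35,3.83,1],[-1.35,3.83,1],[-1.35,3.83,1],[-1.35,3.83,1],[-1.35,3.83,1],[-1.35,3.83,1],[0,0,0],[0,0,0]],"turn":[-0.0054,0,0,0,0,0,0,0,0,0,0,0,0,0]}'
python3 - <<'E'
from h import *
go(517.5,261.7,101,1.144)
for n in ['scene','top']:
    im,d,c=cam(n); cv2.imwrite(f'pics/c_{n}.png',cv2.resize(im[200:300,330:430] if n=='scene' else im[130:230,130:230],None,fx=4,fy=4))
a=cv2.imread('pics/c_scene.png');b=cv2.imread('pics/c_top.png');cv2.imwrite('pics/c.png',np.hstack([a,b]))
E
```

```text
t: 3.5
eef_pos: [521.5, 265.3, 191.9]
tcp_rot: [-3.141, 0.0, 1.147]
ft_force: [0.2, 0.1, 0.3]
opening: 0.504
t 3.5 pos [521.51 265.28 191.93] rot [-3.1410e+00  4.0000e-04  1.1474e+00] F [0.16 0.13 0.26] M [-0.11  0.05 -0.03] open 0.504
tool delta cm [-0.488 -0.213  9.093] turn 0.0034
```

View pics/c.png

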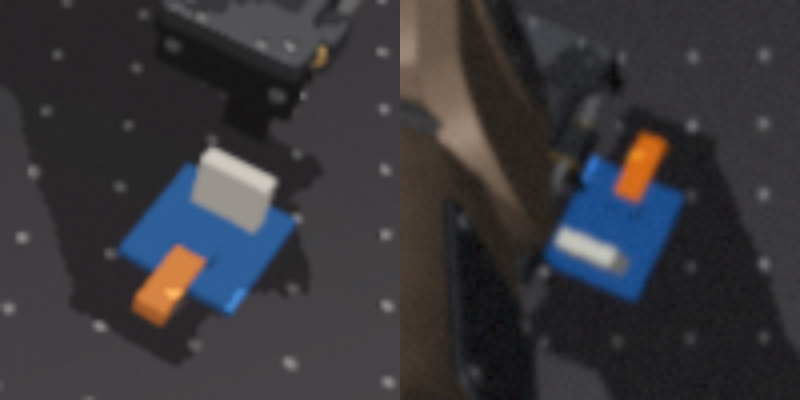

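The scene crop shows the blue cover flat on the board, with its fin facing up and the open gripper above and behind it. The fin is still where I measured it, so I'm descending.

```bash
python3 -m inch '{"hand":[0.5,0.5,0.5,0.5,0.5,0.5],"delta_pos":[[-0.49,-0.21,0],[0,0,2.2],[0,0,2.2],[0,0,2.2],[0,0,0],[0,0,0]],"turn":[0.003,0,0,0,0,0]}'
python3 - <<'E'
from h import *
go(517.5,261.7,101,1.144)
im,d,c=cam('scene'); cv2.imwrite('pics/d.png',cv2.resize(im[170:310,320:460],None,fx=4,fy=4))
E
```

```text
t: 4.2
eef_pos: [517.0, 262.8, 126.8]
tcp_rot: [-3.141, -0.0, 1.147]
ft_force: [0.4, -0.2, 0.3]
opening: 0.502
t 4.2 pos [516.97 262.77 126.82] rot [-3.1415 -0.      1.1471] F [ 0.45 -0.15  0.27] M [-0.16  0.03 -0.01] open 0.502
tool delta cm [-0.076  0.093  2.582] turn 0.0031
```

View pics/d.png

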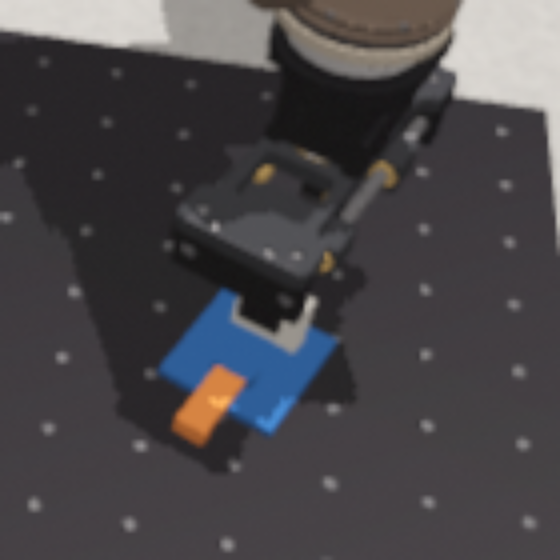

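The crop shows the front finger at about (270,300), in front of the fin and roughly on its middle. I'll go down and close.

```bash
python3 -m inch '{"hand":[0.5,0.5,0.5,0.5,0,0,0,0,0,0,0,0],"delta_pos":[[-0.08,0.09,1.3],[0,0,1.28],[0,0,0],[0,0,0],[0,0,0],[0,0,0],[0,0,0],[0,0,0],[0,0,0],[0,0,0],[0,0,0],[0,0,0]],"turn":[0.003,0,0,0,0,0,0,0,0,0,0,0]}'
```

```text
t: 5.45
eef_pos: [517.9, 261.2, 100.6]
tcp_rot: [3.142, -0.0, 1.143]
ft_force: [-0.7, 0.5, 1.8]
opening: 0.127
```

```bash
python3 -m inch '{"hand":[0,0,0,0,0,0,0,0,0,0,0,0,0,0,0,0,0,0],"delta_pos":[[0,0,-1],[0,0,-2],[0,0,-2.5],[0,0,-2.5],[0,0,-2],[0,0,0],[0,0,0],[0,0,0],[0,0,0],[-3,-0.3,0],[-4,-0.5,0],[-4,-0.5,0],[-4,-0.5,0],[-4,-0.5,0],[-4,-0.5,0],[-2.5,-0.4,0],[0,0,0],[0,0,0]],"turn":[0,0,0,0,0,-0.13,-0.13,-0.13,-0.13,0,0,0,0,0,0,0,0,0]}'
python3 - <<'E'
from h import *
go(509.3,-5.3,200,1.6633)
for n in ['scene','top']:
    im,d,c=cam(n); cv2.imwrite(f'pics/e_{n}.png',cv2.resize(im[150:330,160:360],None,fx=3,fy=3) if n=='scene' else cv2.resize(im[90:260,180:380],None,fx=3,fy=3))
E
```

```text
t: 7.25
eef_pos: [509.5, 4.0, 200.8]
tcp_rot: [3.141, -0.0, 1.662]
ft_force: [0.7, 0.2, -1.3]
opening: 0.128
t 7.25 pos [509.47   4.02 200.81] rot [ 3.1413e+00 -1.0000e-04  1.6618e+00] F [ 0.71  0.23 -1.28] M [-0.15  0.02 -0.02] open 0.128
tool delta cm [-0.927 -0.102  0.081] turn -0.0015
```

View pics/e_scene.png

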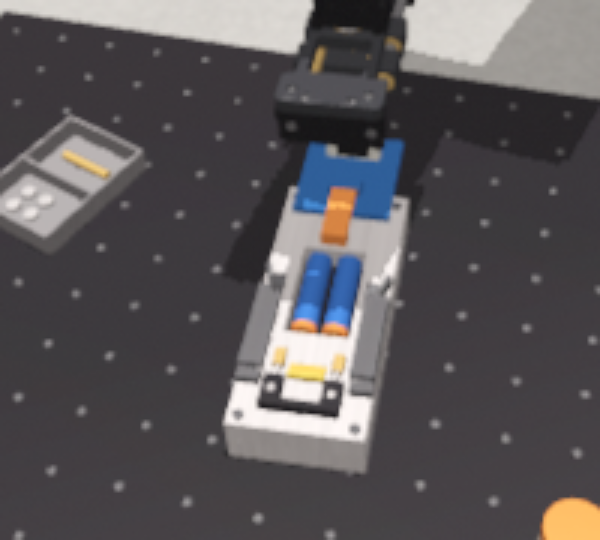

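View pics/e_top.png

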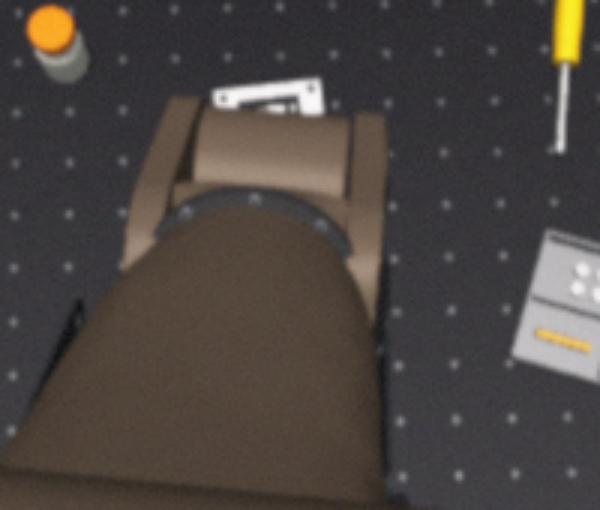

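The scene crop shows the cover held level at the near end of the case, tab pointing at the ledge. The top view is blocked by the arm. I'll measure the held cover against the case in the scene camera alone, since a camera offset then cancels out.

```bash
cat >> h.py <<'E'
def meas(ref=(601.93,2.26),yaw=np.deg2rad(5.3),roi=(195,245,240,300),zr=None):
    im,d,c=load('scene'); hsv=cv2.cvtColor(im,cv2.COLOR_BGR2HSV); H,S,V=[hsv[...,i].astype(int) for i in range(3)]
    P=pt(d,c,*np.meshgrid(np.arange(560),np.arange(420)))
    r=np.zeros(d.shape,bool); r[roi[0]:roi[1],roi[2]:roi[3]]=1
    o=np.array([ref[0]+7*np.cos(yaw),ref[1]+7*np.sin(yaw)]); ex=np.array([np.cos(yaw),np.sin(yaw)]); ey=np.array([-ex[1],ex[0]])
    for nm,m in [('blue',r&(H>95)&(H<125)&(S>120)),('tab',r&(H>5)&(H<22)&(S>150)&(V>90))]:
        m=m&(d>0)
        if zr: m&=(P[...,2]>zr[0])&(P[...,2]<zr[1])
        k,l,s,_=cv2.connectedComponentsWithStats(m.astype(np.uint8)); m=l==1+np.argmax(s[1:,4])
        Q=P[m]; mz=np.median(Q[:,2]); Q=Q[abs(Q[:,2]-mz)<5]
        q=np.stack([(Q[:,:2]-o)@ex,(Q[:,:2]-o)@ey],1)
        rc=cv2.minAreaRect(q.astype(np.float32)); A=np.c_[Q[:,:2],np.ones(len(Q))]; pl=np.linalg.lstsq(A,Q[:,2],rcond=None)[0]
        # edge angles: left/right boundaries over x bins
        xs=np.arange(q[:,0].min()+4,q[:,0].max()-4,3); L=[];R=[]
        for x in xs:
            w=q[abs(q[:,0]-x)<2.5,1]; L.append(w.max() if len(w) else np.nan);R.append(w.min() if len(w) else np.nan)
        L,R=np.array(L),np.array(R); g=np.isfinite(L)
        mid=np.polyfit(xs[g],((L+R)/2)[g],1)
        print(nm,len(q),'case-frame rect',np.round(rc[0],1),np.round(rc[1],1),round(rc[2],2),'mid y',np.median(((L+R)/2)[g]).round(1),'slope',mid[0].round(3),'width',np.median((L-R)[g]).round(1),'z',mz.round(1),'tilt',pl[:2].round(3),'x range',np.percentile(q[:,0],[1,99]).round(1))
E
python3 - <<'E'
from h import *
meas()
im,d,c=cam('scene'); print(search_frame('scene','cover')[:2]); meas()
E
```

```text
blue 537 case-frame rect [-75.6   9. ] [70.3 81. ] 89.96 mid y 9.5 slope -0.143 width 67.7 z 117.5 tilt [-0.004  0.001] x range [-114.5  -36. ]
tab 124 case-frame rect [-29.9  10.3] [15.7 43.9] 89.75 mid y 10.2 slope -0.01 width 14.4 z 123.5 tilt [-0.032 -0.026] x range [-50.3  -8.1]
[{'centre': [409.1, 168.1], 'p': 0.79}, {'centre': [274.0, 213.6], 'p': 0.6}]
blue 538 case-frame rect [-76.7  10.1] [85.8 69.9] 0.3 mid y 10.4 slope -0.214 width 68.0 z 117.2 tilt [-0.003 -0.002] x range [-114.1  -35.7]
tab 127 case-frame rect [-29.5  11.2] [45.7 15.6] 0.08 mid y 11.2 slope -0.014 width 14.8 z 123.2 tilt [-0.028 -0.017] x range [-51.9  -7.3]
```

```bash
python3 -m inch '{"hand":[0,0,0,0,0,0,0,0],"delta_pos":[[-0.5,-0.1,0],[-0.48,-0.1,0],[0,0,1.5],[0,0,1.5],[0,0,1.2],[0,0,0.8],[0,0,0],[0,0,0]],"turn":[0,0,0,0,0,0,0,0]}'
python3 - <<'E'
from h import *
go(509.3,-5.3,141,1.6633)
im,d,c=cam('scene'); cv2.imwrite('pics/f.png',cv2.resize(im[190:310,210:330],None,fx=5,fy=5));meas(roi=(205,270,240,300)); im,d,c=cam('scene'); meas(roi=(205,250,240,300))
E
```

```text
t: 8.25
eef_pos: [508.6, -5.7, 150.5]
tcp_rot: [3.142, -0.0, 1.663]
ft_force: [0.5, 0.6, -2.1]
opening: 0.127
t 8.25 pos [508.56  -5.67 150.54] rot [ 3.1416e+00 -1.0000e-04  1.6633e+00] F [ 0.45  0.65 -2.11] M [-0.1   0.13 -0.04] open 0.127
tool delta cm [0.03  0.077 0.954] turn -0.0
blue 481 case-frame rect [-77.4   0.8] [81.2 68. ] 1.0 mid y 1.0 slope -0.336 width 65.5 z 66.4 tilt [-0.007 -0.005] x range [-115.4  -38. ]
tab 116 case-frame rect [-30.6   0.8] [16.2 45.8] 89.9 mid y 0.8 slope 0.013 width 14.2 z 73.2 tilt [-0.003 -0.01 ] x range [-53.3  -8.6]
blue 483 case-frame rect [-78.1   0.8] [82.  67.3] 0.11 mid y 1.1 slope -0.287 width 65.6 z 67.0 tilt [-0.005  0.   ] x range [-115.9  -37.8]
tab 115 case-frame rect [-31.2   0.7] [15.9 43.4] 89.95 mid y 0.8 slope 0.013 width 13.8 z 73.8 tilt [-0.019  0.002] x range [-52.4 -10. ]
```

View pics/f.png

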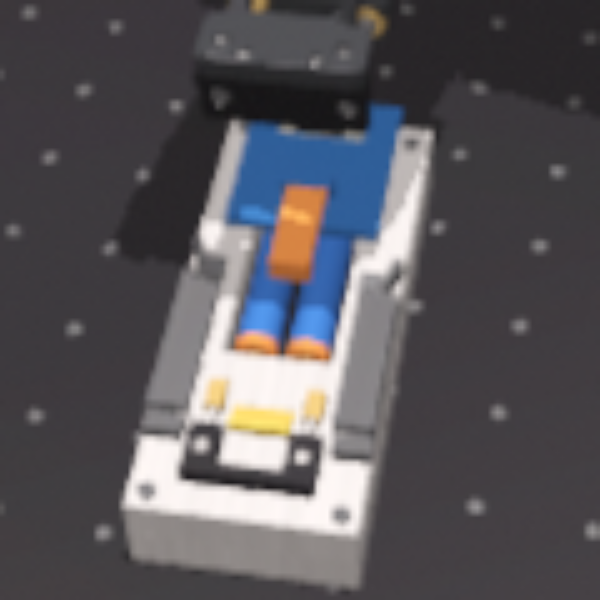

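The crop shows the cover aligned, with its front edge just before the funnel at about (310,230). Now I'll lower it by feel.

```bash
python3 -m inch '{"hand":[0,0,0,0],"delta_pos":[[-0.06,0,0.4],[0,0,0.3],[0,0,0],[0,0,0]],"turn":[0,0,0,0]}'; python3 -m inch '{"hand":[0,0],"delta_pos":[[0,0,0.1],[0,0,0]],"turn":[0,0]}';python3 -m inch '{"hand":[0,0],"delta_pos":[[0,0,0.05],[0,0,0]],"turn":[0,0]}'
```

```text
t: 8.75
eef_pos: [508.5, -6.3, 143.4]
tcp_rot: [-3.141, -0.0, 1.663]
ft_force: [0.3, -0.2, -1.2]
opening: 0.125
t: 8.95
eef_pos: [508.5, -6.2, 142.4]
tcp_rot: [3.142, -0.0, 1.663]
ft_force: [1.0, 0.5, -1.4]
opening: 0.123
t: 9.15
eef_pos: [508.5, -6.2, 141.9]
tcp_rot: [3.142, -0.0, 1.663]
ft_force: [1.1, -0.2, -1.7]
opening: 0.127
```

```bash
for i in 1 2; do python3 -m inch '{"hand":[0,0],"delta_pos":[[0,0,0.04],[0,0,0]],"turn":[0,0]}'; done
```

```text
t: 9.35
eef_pos: [508.5, -6.3, 141.5]
tcp_rot: [3.142, -0.0, 1.663]
ft_force: [-0.2, 0.1, -1.4]
opening: 0.13
t: 9.55
eef_pos: [508.5, -6.2, 141.1]
tcp_rot: [-3.142, -0.0, 1.663]
ft_force: [0.1, 0.7, -0.8]
opening: 0.124
```

```bash
python3 -m inch '{"hand":[0,0],"delta_pos":[[0,0,0.04],[0,0,0]],"turn":[0,0]}'
```

```text
t: 9.75
eef_pos: [508.5, -6.3, 140.7]
tcp_rot: [-3.142, -0.0, 1.663]
ft_force: [0.7, -0.2, -1.0]
opening: 0.129
```

```bash
python3 -m inch '{"hand":[0,0],"delta_pos":[[0,0,0.04],[0,0,0]],"turn":[0,0]}'
```

```text
t: 9.95
eef_pos: [508.5, -6.3, 140.5]
tcp_rot: [3.141, -0.0, 1.663]
ft_force: [-1.1, -0.4, 4.3]
opening: 0.122
```

```bash
python3 -m inch '{"hand":[0,0,0,0,0,0,0,0],"delta_pos":[[0,0,-0.05],[0,0.3,0],[0,0.3,0],[0,0.3,0],[0,0.3,0],[0,0.3,0],[0,0.3,0],[0,0,0]],"turn":[0,0,0,0,0,0,0,0]}'
```

```text
t: 10.75
eef_pos: [526.8, -4.6, 140.8]
tcp_rot: [3.141, -0.0, 1.663]
ft_force: [-0.2, 0.1, -1.0]
opening: 0.124
```

```bash
python3 - <<'E'
from h import *
go(508.5,-6.3,141,1.6633)
im,d,c=cam('scene'); cv2.imwrite('pics/g.png',cv2.resize(im[190:310,210:330],None,fx=5,fy=5));meas(roi=(205,240,240,300)); im,d,c=cam('scene'); meas(roi=(205,240,240,300))
E
```

```text
t 10.75 pos [526.78  -4.57 140.79] rot [ 3.1413 -0.      1.6632] F [-0.24  0.1  -1.03] M [-0.14  0.06  0.02] open 0.124
tool delta cm [-0.004 -1.837 -0.022] turn -0.0001
blue 411 case-frame rect [-61.8   0.9] [59.6 76.2] 10.33 mid y 0.6 slope -0.481 width 65.1 z 57.7 tilt [ 0.012 -0.003] x range [-94.5 -29.8]
tab 21 case-frame rect [-30.4   0.2] [ 8.6 13.5] 11.82 mid y -0.1 slope 0.001 width 14.0 z 63.6 tilt [ 0.257 -0.009] x range [-35.7 -25.1]
blue 408 case-frame rect [-62.8   0.6] [62.4 73.2] 6.77 mid y 0.6 slope -0.477 width 64.9 z 57.7 tilt [0.009 0.   ] x range [-95.8 -29.9]
tab 21 case-frame rect [-31.4  -0.1] [ 8.4 13.6] 9.06 mid y 0.9 slope -0.014 width 12.0 z 63.5 tilt [0.232 0.088] x range [-35.7 -26.4]h.py:35: RankWarning: Polyfit may be poorly conditioned
  mid=np.polyfit(xs[g],((L+R)/2)[g],1)
h.py:35: RankWarning: Polyfit may be poorly conditioned
  mid=np.polyfit(xs[g],((L+R)/2)[g],1)
```

View pics/g.png

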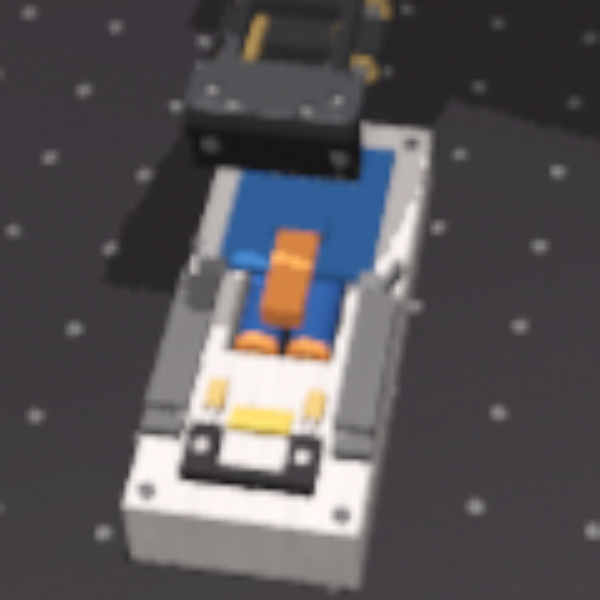

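The crop shows the front edge entering the funnel, centred, with almost no side force. I'll keep on in small steps.

```bash
python3 -m inch '{"hand":[0,0,0,0,0],"delta_pos":[[0,0.2,0],[0,0.2,0],[0,0.2,0],[0,0.2,0],[0,0,0]],"turn":[0,0,0,0,0]}'
```

```text
t: 11.35
eef_pos: [534.7, -3.8, 140.8]
tcp_rot: [3.141, -0.0, 1.663]
ft_force: [-0.7, -0.2, -1.2]
opening: 0.126
```

```bash
python3 -m inch '{"hand":[0,0,0,0,0],"delta_pos":[[0,0.15,0],[0,0.15,0],[0,0.15,0],[0,0.15,0],[0,0,0]],"turn":[0,0,0,0,0]}'
```

```text
t: 11.85
eef_pos: [540.6, -3.3, 140.8]
tcp_rot: [3.141, -0.0, 1.663]
ft_force: [-0.1, 0.2, -2.1]
opening: 0.123
```

```bash
python3 -m inch '{"hand":[0,0,0,0,0],"delta_pos":[[0,0.15,0],[0,0.15,0],[0,0.15,0],[0,0.15,0],[0,0,0]],"turn":[0,0,0,0,0]}'; python3 -c "
from h import *
go(508.5,-6.3,141,1.6633)"
```

```text
t: 12.35
eef_pos: [546.5, -2.8, 140.8]
tcp_rot: [3.141, -0.0, 1.663]
ft_force: [-0.2, 0.2, -1.7]
opening: 0.122
t 12.35 pos [546.55  -2.76 140.82] rot [ 3.1414 -0.      1.6633] F [-0.24  0.17 -1.7 ] M [-0.1   0.08 -0.03] open 0.122
tool delta cm [-1.000e-03 -3.821e+00 -1.900e-02] turn -0.0
```

```bash
python3 -m inch '{"hand":[0,0,0,0,0],"delta_pos":[[0,0.12,0],[0,0.12,0],[0,0.12,0],[0,0.12,0],[0,0,0]],"turn":[0,0,0,0,0]}'; python3 - <<'E'
from h import *
im,d,c=cam('scene'); cv2.imwrite('pics/i.png',cv2.resize(im[190:310,210:330],None,fx=5,fy=5))
P=pt(d,c,*np.meshgrid(np.arange(560),np.arange(420)))
# yellow ledge position in case frame
hsv=cv2.cvtColor(im,cv2.COLOR_BGR2HSV); m=(hsv[...,0]>22)&(hsv[...,0]<35)&(hsv[...,1]>120)&(hsv[...,2]>100); r=np.zeros_like(m); r[255:285,245:285]=1
m&=r; Q=P[m]; yaw=np.deg2rad(5.3); o=np.array([608.9,2.9]); R=np.array([[np.cos(yaw),np.sin(yaw)],[-np.sin(yaw),np.cos(yaw)]])
q=(Q[:,:2]-o)@R.T; print(len(q),q.min(0),q.max(0),np.percentile(Q[:,2],[5,50,95]))
E
```

```text
t: 12.85
eef_pos: [551.3, -2.3, 140.8]
tcp_rot: [3.141, -0.0, 1.663]
ft_force: [0.4, -0.6, -0.8]
opening: 0.127
47 [ 55.05943393 -10.07394593] [66.15330589 12.50735879] [54.30495968 56.53440128 58.72339827]
```

View pics/i.png

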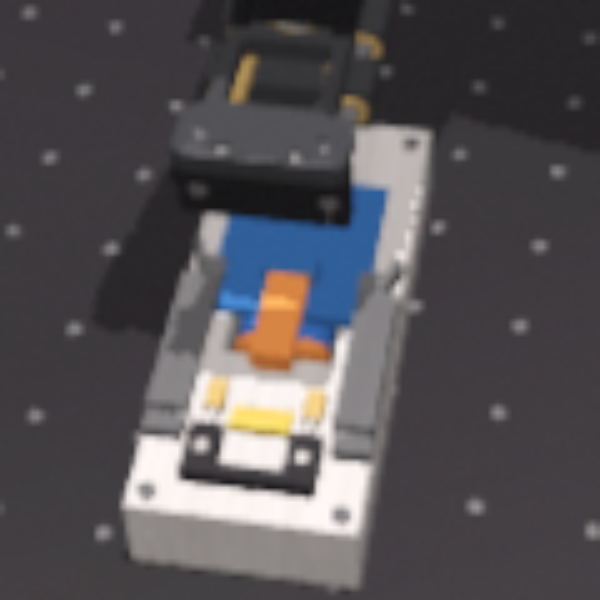

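The plate's front is under both lips, and the tab tip, at crop (272,360), is well short of the yellow ledge at (262,418). The ledge spans about x 55–67, so I expect the click near grip x −15, about 42 mm further on.

```bash
python3 -m inch '{"hand":[0,0,0,0,0,0],"delta_pos":[[0,0.15,0],[0,0.15,0],[0,0.15,0],[0,0.15,0],[0,0.15,0],[0,0,0]],"turn":[0,0,0,0,0,0]}'
```

```text
t: 13.5
eef_pos: [558.8, -1.6, 140.8]
tcp_rot: [3.141, -0.0, 1.663]
ft_force: [-0.4, 0.3, -1.4]
opening: 0.128
```

```bash
python3 -m inch '{"hand":[0,0,0,0,0,0],"delta_pos":[[0,0.15,0],[0,0.15,0],[0,0.15,0],[0,0.15,0],[0,0.15,0],[0,0,0]],"turn":[0,0,0,0,0,0]}'
```

```text
t: 14.1
eef_pos: [566.2, -0.9, 140.8]
tcp_rot: [3.141, -0.0, 1.663]
ft_force: [0.1, 0.4, -0.3]
opening: 0.127
```

```bash
python3 -m inch '{"hand":[0,0,0,0,0],"delta_pos":[[0,0.1,0],[0,0.1,0],[0,0.1,0],[0,0.1,0],[0,0,0]],"turn":[0,0,0,0,0]}'
```

```text
t: 14.6
eef_pos: [570.2, -0.5, 140.8]
tcp_rot: [3.141, -0.0, 1.663]
ft_force: [-0.5, -0.7, -1.1]
opening: 0.122
```

```bash
python3 -m inch '{"hand":[0,0,0,0,0],"delta_pos":[[0,0.1,0],[0,0.1,0],[0,0.1,0],[0,0.1,0],[0,0,0]],"turn":[0,0,0,0,0]}'
```

```text
t: 15.1
eef_pos: [574.1, -0.2, 140.9]
tcp_rot: [3.141, -0.0, 1.663]
ft_force: [-0.5, -0.2, -0.4]
opening: 0.121
```

```bash
python3 -m inch '{"hand":[0,0,0,0,0],"delta_pos":[[0,0.1,0],[0,0.1,0],[0,0.1,0],[0,0.1,0],[0,0,0]],"turn":[0,0,0,0,0]}'
```

```text
t: 15.6
eef_pos: [578.1, 0.2, 140.9]
tcp_rot: [3.141, -0.0, 1.663]
ft_force: [-1.5, 0.2, 0.3]
opening: 0.126
```

```bash
python3 -m inch '{"hand":[0,0,0,0],"delta_pos":[[0,0.1,0],[0,0.1,0],[0,0.1,0],[0,0,0]],"turn":[0,0,0,0]}'
```

```text
t: 16.0
eef_pos: [581.3, 0.5, 140.9]
tcp_rot: [3.141, 0.0, 1.663]
ft_force: [-0.5, 0.1, 0.8]
opening: 0.124
```

```bash
python3 -m inch '{"hand":[0,0,0],"delta_pos":[[0,0.1,0],[0,0.1,0],[0,0,0]],"turn":[0,0,0]}'
```

```text
t: 16.3
eef_pos: [583.2, 0.7, 140.9]
tcp_rot: [3.141, -0.0, 1.663]
ft_force: [-0.4, -0.9, 1.2]
opening: 0.122
```

```bash
python3 -m inch '{"hand":[0,0,0],"delta_pos":[[0,0.1,0],[0,0.1,0],[0,0,0]],"turn":[0,0,0]}'
```

```text
t: 16.6
eef_pos: [585.1, 0.8, 140.8]
tcp_rot: [3.141, -0.0, 1.663]
ft_force: [0.3, -0.2, 1.2]
opening: 0.126
```

```bash
python3 -m inch '{"hand":[0,0,0],"delta_pos":[[0,0.1,0],[0,0.1,0],[0,0,0]],"turn":[0,0,0]}'; python3 - <<'E'
from h import *
im,d,c=cam('scene'); cv2.imwrite('pics/j.png',cv2.resize(im[210:310,210:330],None,fx=5,fy=5,interpolation=cv2.INTER_CUBIC))
E
```

```text
t: 16.9
eef_pos: [587.1, 1.0, 140.8]
tcp_rot: [3.141, -0.0, 1.663]
ft_force: [-1.8, -0.2, 1.2]
opening: 0.124
```

View pics/j.png

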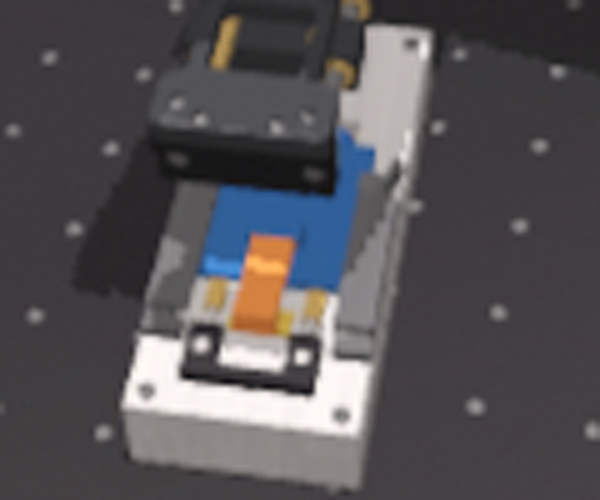

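The plate's front edge is now just at the brass contacts, crop (215,290) and (315,295), and the tab tip is over the yellow ledge. From here I'll take steps of 1 mm or less and watch Fx.

```bash
python3 -m inch '{"hand":[0,0,0],"delta_pos":[[0,0.05,0],[0,0.05,0],[0,0,0]],"turn":[0,0,0]}'
```

```text
t: 17.25
eef_pos: [588.0, 1.1, 140.8]
tcp_rot: [3.142, -0.0, 1.663]
ft_force: [-2.4, 0.2, 0.9]
opening: 0.121
```

```bash
python3 -m inch '{"hand":[0,0,0],"delta_pos":[[0,0.05,0],[0,0.05,0],[0,0,0]],"turn":[0,0,0]}'
```

```text
t: 17.55
eef_pos: [589.1, 1.2, 140.8]
tcp_rot: [3.141, -0.0, 1.663]
ft_force: [-0.9, -0.1, 0.3]
opening: 0.126
```

```bash
python3 -m inch '{"hand":[0,0,0],"delta_pos":[[0,0.05,0],[0,0.05,0],[0,0,0]],"turn":[0,0,0]}'
```

```text
t: 17.85
eef_pos: [589.9, 1.3, 140.8]
tcp_rot: [-3.141, -0.0, 1.663]
ft_force: [-2.5, -0.0, 2.3]
opening: 0.123
```

```bash
python3 -m inch '{"hand":[0,0,0],"delta_pos":[[0,0.05,0],[0,0.05,0],[0,0,0]],"turn":[0,0,0]}'
```

```text
t: 18.15
eef_pos: [591.3, 1.4, 140.8]
tcp_rot: [3.141, -0.0, 1.663]
ft_force: [-0.2, 0.3, -0.7]
opening: 0.125
```

```bash
python3 -m inch '{"hand":[0,0,0],"delta_pos":[[0,0.05,0],[0,0.05,0],[0,0,0]],"turn":[0,0,0]}'
```

```text
t: 18.45
eef_pos: [591.7, 1.5, 140.7]
tcp_rot: [-3.141, -0.0, 1.663]
ft_force: [-3.9, -0.8, 1.6]
opening: 0.127
```

```bash
python3 -m inch '{"hand":[0,0,0],"delta_pos":[[0,0.05,0],[0,0,0],[0,0,0]],"turn":[0,0,0]}'; python3 - <<'E'
from h import *
im,d,c=cam('scene'); cv2.imwrite('pics/k.png',cv2.resize(im[225:305,225:310],None,fx=7,fy=7,interpolation=cv2.INTER_CUBIC))
go(0,0,0,0)
E
```

```text
t: 18.75
eef_pos: [591.9, 1.5, 140.6]
tcp_rot: [-3.14, -0.0, 1.663]
ft_force: [-5.6, -1.4, 2.1]
opening: 0.126
t 18.8 pos [591.89   1.5  140.65] rot [-3.1401e+00 -3.0000e-04  1.6632e+00] F [-6.37 -2.16  1.84] M [-0.35  0.99 -0.04] open 0.124
tool delta cm [  5.311 -58.929  14.156] turn 1.6632
```

View pics/k.png

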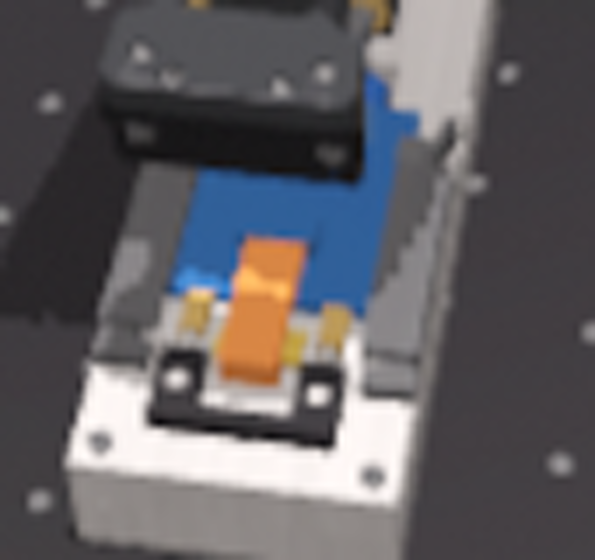

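The plate edge is on the contacts and the tab tip still looks raised. The push is at 6 N and rising, so it hasn't clicked yet. I'll continue by 0.5 mm.

```bash
python3 -m inch '{"hand":[0,0,0],"delta_pos":[[0,0.05,0],[0,0,0],[0,0,0]],"turn":[0,0,0]}'
```

```text
t: 19.1
eef_pos: [592.3, 1.5, 140.7]
tcp_rot: [-3.14, -0.0, 1.663]
ft_force: [-6.4, -1.2, 3.6]
opening: 0.127
```

```bash
python3 -m inch '{"hand":[0,0,0],"delta_pos":[[0,0.05,0],[0,0,0],[0,0,0]],"turn":[0,0,0]}'
```

```text
t: 19.4
eef_pos: [592.6, 1.6, 140.7]
tcp_rot: [-3.139, -0.0, 1.663]
ft_force: [-8.5, -1.6, 3.5]
opening: 0.126
```

```bash
python3 -m inch '{"hand":[0,0,0],"delta_pos":[[0,0.05,0],[0,0,0],[0,0,0]],"turn":[0,0,0]}'
```

```text
t: 19.7
eef_pos: [592.9, 1.6, 140.7]
tcp_rot: [-3.139, -0.0, 1.663]
ft_force: [-8.7, -2.9, 4.4]
opening: 0.128
```

```bash
python3 -m inch '{"hand":[0,0,0],"delta_pos":[[0,0.04,0],[0,0,0],[0,0,0]],"turn":[0,0,0]}'
```

```text
t: 20.0
eef_pos: [593.1, 1.6, 140.7]
tcp_rot: [-3.138, -0.0, 1.663]
ft_force: [-9.4, -2.3, 5.0]
opening: 0.123
```

```bash
python3 -m inch '{"hand":[0,0,0],"delta_pos":[[0,0.04,0],[0,0,0],[0,0,0]],"turn":[0,0,0]}'
```

```text
t: 20.3
eef_pos: [593.4, 1.7, 140.7]
tcp_rot: [-3.138, -0.0, 1.663]
ft_force: [-11.4, -2.1, 6.1]
opening: 0.127
```

```bash
python3 -m inch '{"hand":[0,0,0],"delta_pos":[[0,0.04,0],[0,0,0],[0,0,0]],"turn":[0,0,0]}'; python3 - <<'E'
from h import *
im,d,c=cam('scene'); cv2.imwrite('pics/l.png',cv2.resize(im[225:305,225:310],None,fx=7,fy=7,interpolation=cv2.INTER_CUBIC))
go(0,0,0,0)
E
```

```text
t: 20.6
eef_pos: [593.7, 1.7, 140.7]
tcp_rot: [-3.138, -0.0, 1.663]
ft_force: [-11.4, -2.4, 6.1]
opening: 0.124
t 20.65 pos [593.66   1.7  140.73] rot [-3.1377e+00 -5.0000e-04  1.6633e+00] F [-11.    -2.04   6.92] M [-0.56  1.82  0.01] open 0.123
tool delta cm [  5.306 -59.073  14.305] turn 1.6633
```

View pics/l.png

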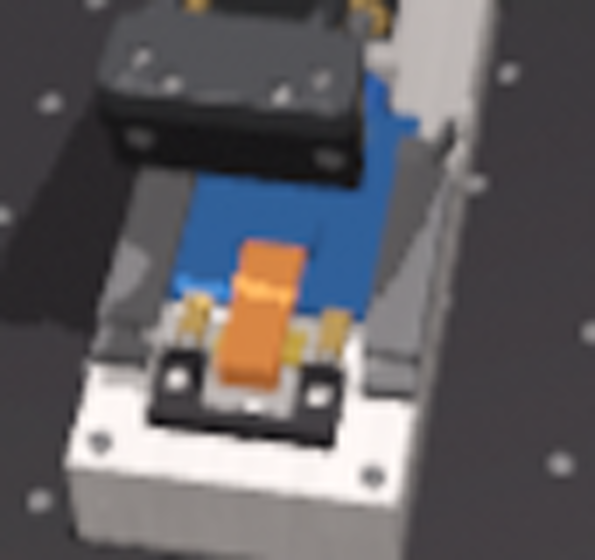

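```bash
cat >> h.py <<'E'
def tab():
    im,d,c=load('scene'); hsv=cv2.cvtColor(im,cv2.COLOR_BGR2HSV); H,S,V=[hsv[...,i].astype(int) for i in range(3)]
    P=pt(d,c,*np.meshgrid(np.arange(560),np.arange(420)))
    yaw=np.deg2rad(5.3); o=np.array([608.9,2.9]); R=np.array([[np.cos(yaw),np.sin(yaw)],[-np.sin(yaw),np.cos(yaw)]])
    r=np.zeros(d.shape,bool); r[245:292,245:285]=1
    m=r&(H>5)&(H<20)&(S>150)&(V>90)&(d>0); m=cv2.erode(m.astype(np.uint8),np.ones((3,3)))>0
    Q=P[m]; q=(Q[:,:2]-o)@R.T
    for x0 in range(20,80,8):
        k=(q[:,0]>=x0)&(q[:,0]<x0+8)
        if k.sum()>2: print(x0,k.sum(),np.median(Q[k,2]).round(1),end=' | ')
    k=q[:,0]<np.percentile(q[:,0],97)
    print('fit slope',np.polyfit(q[:,0],Q[:,2],1)[0].round(3), 'xmax',q[:,0].max().round(1))
E
python3 - <<'E'
from h import *
tab()
for i in range(3): cam('scene'); tab()
E
```

```text
28 3 63.0 | 36 16 64.1 | 44 18 63.9 | 52 10 63.4 | 60 20 62.9 | 68 25 63.0 | fit slope -0.046 xmax 74.9
36 12 63.6 | 44 18 63.6 | 52 18 63.4 | 60 21 63.6 | 68 25 62.5 | fit slope -0.036 xmax 75.5
28 3 63.0 | 36 16 63.3 | 44 17 62.8 | 52 18 63.2 | 60 21 62.6 | 68 25 62.7 | fit slope -0.027 xmax 75.1
36 19 63.0 | 44 17 63.1 | 52 15 63.3 | 60 22 63.5 | 68 19 62.4 | fit slope -0.024 xmax 75.6
```

The tab's top is flat at z about 63, slope about −0.03, and its front is at case x 75. A straight tab would sit at 63.5, so it has apparently clicked and I'm pushing past the latch. I'll stop pushing, ease back and check that it holds.

```bash
python3 -m inch '{"hand":[0,0,0,0],"delta_pos":[[0,-0.05,0],[0,-0.05,0],[0,-0.05,0],[0,0,0]],"turn":[0,0,0,0]}'; python3 -c "
from h import *
cam('scene');tab()"
```

```text
t: 21.2
eef_pos: [592.7, 1.6, 140.7]
tcp_rot: [-3.139, -0.0, 1.663]
ft_force: [-7.3, -1.8, 4.2]
opening: 0.123
28 8 62.9 | 36 14 63.5 | 44 17 63.1 | 52 17 63.8 | 60 23 63.9 | 68 24 63.0 | fit slope -0.022 xmax 75.1
```

```bash
python3 -m inch '{"hand":[0,0,0],"delta_pos":[[0,-0.05,0],[0,-0.05,0],[0,0,0]],"turn":[0,0,0]}'; python3 -c "
from h import *
cam('scene');tab()"
```

```text
t: 21.55
eef_pos: [591.9, 1.5, 140.6]
tcp_rot: [-3.14, -0.0, 1.663]
ft_force: [-6.5, -1.1, 2.4]
opening: 0.124
28 7 62.7 | 36 16 63.7 | 44 18 63.7 | 52 19 63.4 | 60 20 63.9 | 68 21 63.7 | fit slope -0.019 xmax 74.2
```

```bash
python3 -m inch '{"hand":[0,0,0],"delta_pos":[[0,-0.05,0],[0,0,0],[0,0,0]],"turn":[0,0,0]}'
```

```text
t: 21.9
eef_pos: [591.8, 1.5, 140.7]
tcp_rot: [-3.141, -0.0, 1.663]
ft_force: [-4.7, -1.2, 1.1]
opening: 0.126
```

```bash
python3 -m inch '{"hand":[0,0,0],"delta_pos":[[0,-0.05,0],[0,0,0],[0,0,0]],"turn":[0,0,0]}'
```

```text
t: 22.2
eef_pos: [591.7, 1.5, 140.7]
tcp_rot: [3.142, -0.0, 1.663]
ft_force: [-2.3, 0.3, -1.8]
opening: 0.126
```

```bash
python3 -m inch '{"hand":[0,0,0],"delta_pos":[[0,-0.05,0],[0,0,0],[0,0,0]],"turn":[0,0,0]}'
```

```text
t: 22.5
eef_pos: [591.5, 1.5, 140.7]
tcp_rot: [3.141, 0.0, 1.663]
ft_force: [3.3, 1.1, -5.6]
opening: 0.125
```

Below 591.8 mm the force flips to a pull (+3.3 N) with almost no travel. The hook is holding behind the ledge, so the cover is latched. I'll relieve the pull and let go.

```bash
python3 -m inch '{"hand":[0,0],"delta_pos":[[0,0.02,0],[0,0,0]],"turn":[0,0]}'; python3 -m inch '{"hand":[0.3,0.5,0.5,0.5,0.5,0.5],"delta_pos":[[0,0,0],[0,0,0],[0,0,0],[0,0,0],[0,0,0],[0,0,0]],"turn":[0,0,0,0,0,0]}'; python3 -c "
from h import *
cam('scene');tab()"
```

```text
t: 22.7
eef_pos: [591.6, 1.4, 140.8]
tcp_rot: [3.141, -0.0, 1.663]
ft_force: [3.4, 0.7, -6.3]
opening: 0.126
t: 23.3
eef_pos: [591.3, 1.4, 140.9]
tcp_rot: [3.142, -0.0, 1.663]
ft_force: [0.0, 0.7, 0.3]
opening: 0.494
28 6 63.7 | 36 18 63.4 | 44 16 64.3 | 52 18 63.3 | 60 18 63.7 | 68 11 63.0 | fit slope -0.02 xmax 73.1
```

Released with zero force. I'll draw straight up, back towards the base, and then check.

```bash
python3 -m inch '{"hand":[0.5,0.5,0.5,0.5,0.5,0.5,0.5,0.5,0.5,0.5,0.5,0.5,0.5],"delta_pos":[[0,0,-0.5],[0,0,-1.5],[0,0,-3],[0,0,-4],[0,0,-4],[0,-3,-2],[0,-4,0],[0,-4,0],[0,-4,0],[0,-2,0],[0,0,0],[0,0,0],[0,0,0]],"turn":[0,0,0,0,0,0,0,0,0,0,0,0,0]}'; python3 - <<'E'
from h import *
im,d,c=cam('scene'); tab(); meas(roi=(215,275,235,300),zr=(54,70)); cv2.imwrite('pics/m.png',np.hstack([cv2.resize(im[225:305,225:305],None,fx=5,fy=5,interpolation=cv2.INTER_CUBIC)]))
cv2.imwrite('pics/n.png',im); im,d,c=cam('scene');tab()
E
```

```text
t: 24.65
eef_pos: [423.1, -14.3, 291.0]
tcp_rot: [3.141, 0.0, 1.663]
ft_force: [0.4, 0.4, 0.9]
opening: 0.501
28 5 63.6 | 36 14 63.9 | 44 16 63.6 | 52 8 64.0 | 60 17 63.3 | 68 23 63.3 | fit slope -0.021 xmax 74.2
blue 487 case-frame rect [6.  0.5] [79.6 64.7] 1.39 mid y -0.3 slope 0.004 width 58.4 z 57.3 tilt [-0.001  0.001] x range [-30.8  44.2]
tab 111 case-frame rect [49.6  0.8] [16.  38.9] 89.11 mid y 0.6 slope -0.0 width 13.6 z 63.6 tilt [ 0.003 -0.038] x range [30.3 68.9]
28 7 63.8 | 36 11 63.2 | 44 17 63.7 | 52 15 63.9 | 60 21 63.9 | 68 21 62.2 | fit slope -0.036 xmax 73.2
```

View pics/m.png

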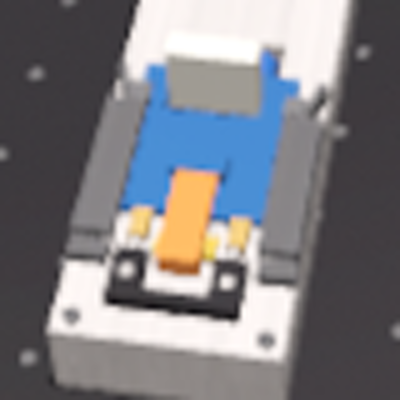

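View pics/n.png

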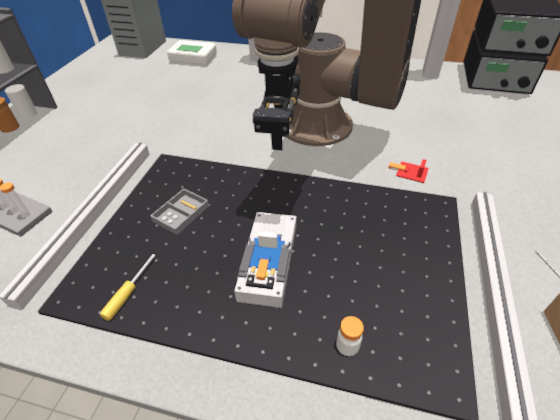

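The cover sits flat in both rails. The tab at crop (190,220) is straight behind the ledge, the brass tips touch the plate, and the gripper is clear. The tray, pot and screwdriver are at the same pixels as before. Handing in.

```bash
python3 -c "
from h import *
print(ticket.job_done())"
```

```text
the job is handed in; nothing more can be done
None
```

The battery case is closed: I gripped the blue cover by its fin, laid it on the deck, slid it in under both rails until it latched, let go and drew back. I handed the job in at about 24.8 s of the 54 s; no verdict is reported.

- **Latch:** easing back turned the push into a 3.3 N pull with almost no travel, so the hook is holding behind the ledge. After release the cover stayed put, with its centre at about case x +6 mm and y within 1 mm.
- **Tab:** the top is flat at z about 63.5 mm, which is straight.
- **Forces:** the wrist push peaked at about 11.4 N, below the 16 N that ruins the contacts. The highest vertical load I read was about 7 N.
- **Bystanders:** the tray, pot and screwdriver show at the same places in the last picture as in the first.

Two things were less clear. The click did not show as a clean force drop: one reading fell to near zero at TCP x 591.3 mm and may have been it. So I probably pushed 2 mm or so past the latch before the tab's height showed it had clicked. I could not read how far the contacts were pushed in; from the force I estimate at most about 4.3 mm.

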